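Rack a rod of unfired ceramic sleeves

ROBOT

A 6-joint arm with a two-finger parallel gripper is mounted at the origin on the work surface. World frame = base frame: x ahead of the robot, y to its left, z up, the work surface at z = 0. Lengths are in m, angles in rad, forces in N, time in s.
With the tool pointing down it reaches from about 0.25 to 0.775 m from the base axis. Payload 4 kg.
Tool frame: the origin (TCP) lies midway between the tips of the shut fingers; the grasp point (between the pads) lies grip_point_offset behind it (grip_point_offset is the distance from the TCP to the grasp point, in m); z points along the fingers, y is the line along which they close (so a half turn about z gives the same grasp; the last joint's range is limited). The gripper opens to 94 mm and grips with 3 to 60 N. Pads are 16 mm wide; open, the fingers measure 119 mm over their backs; the gripper's body (75 mm by 177 mm) begins 78 mm behind the grasp point.
Start: joints at [1.034, 0.087, 1.371, -0, 1.684, -0.103], TCP at [0.231, 0.499, 0.206] pointing down, gripper open.
Joint ranges: [-3.1, 3.1], [-0.76, 2.03], [0.27, 2.55], [-1.08, 4.22], [0.17, 2.65], [-2.57, 2.57]. Speed limits (rad/s): [2.79, 2.79, 3.14, 3.14, 3.14, 3.14].

INTERFACE

Orientations are given as [roll, pitch, yaw] about the fixed x, y, z axes, in that order (R = Rz(yaw) Ry(pitch) Rx(roll)).
In Python, from bench import * gives the robot as it stands. The module is installed in compiled form; this text tells all that it offers.
- The arm moves only by the tool apply_moves, never from a script. Its argument "commands" is a list of rows, each a list of 7 numbers: the turn, a rotation vector about the world's x, y, z in rad, then the shift along the world's x, y, z in m, then the opening in per cent of the stroke, from 0 (shut) to 100 (fully open). In form: [[ax, ay, az, x, y, z, jaw], ...]. A call has exactly 5 rows; each row is the pose to reach, as a shift and turn from the pose commanded when the call began; what a row does not reach only later rows make up. A row lasts 1/10 s, in which the tool goes at most 50 mm and 8.59 degrees, less where a joint would pass 70% of its speed; a pose out of reach is approached as far as the arm can. A call with a gripper value outside its range is refused whole. The fingers move at their own pace and stop on an object; the grip force is fixed at half the most. Time passes only in rows, so rows that repeat a pose let the fingers close, or fill a call up. It gives the time, the measured TCP pose, the force, the opening and the grip force at its end, in the units of the state.
- get_obs(): the state, without advancing time (a new reading comes with each control period).
- snapshot(name): name is "scene" or "side" or "wrist"; returns a dict with "pixels" (384x512x3 uint8, red, green, blue), "vertical_fov" (degrees; the focal length in pixels is half the picture's height over the tangent of half this angle, whatever the lens; pixels are square), "cx", "cy" (the principal point, pixels), "rvec" (rotation vector, rad) and "tvec" (3), from world to camera coordinates, as OpenCV has them. Camera axes: x right, y down, z forward; pixel columns grow to the right and rows downward; lengths in m; the calibration is good to about 2 mm. A picture is of the moment at which its call begins. There is no depth.
- close_job(): hands the job in; it is judged then, once.
Trained networks look in the newest picture that a camera, given by its name, has taken for a name from the list of things; names that differ only in an ending like _2 or _b are one class to them, and where a whole thing is asked for, a point or a joint stands for the part that bears it (a point fixed in the world has none). Each returns a list of dicts, best first, with "score" (0 to 1); they miss things now and then, are a little off and sometimes report something else, mostly with a low value. They report only what shows in the picture. A call takes as long as a camera call. They do not tell look-alikes from the thing itself.
- masks_of(camera, query): "mask" (384x512 bool, what is visible of it) and "extent" ([left, top, right, bottom] in pixels, round what is visible of it).
- place_of(camera, query): "pixel" ([column, row] in pixels: a listed point, or the origin of a listed thing).
The state is a dict: "time": time; "joint_positions": joint angles; "qvel": joint speeds; "joint_torque": joint torques, N m; "tool_pos": TCP position; "ee_rot": TCP orientation; "wrist_force": force on the tool from outside, world axes, zero at the start; "wrist_torque": the same for the moment, N m; "width": finger opening in m; "finger_force": force on a finger pad.
Only numpy, scipy, OpenCV 4.12 (cv2) and the standard library are available. Lean on these libraries where they do the work, as an engineer would, in place of code of your own. Each camera call takes 0.05 s, during which the arm holds its last target. There are 200 camera calls.

TASK

A rod of unfired ceramic sleeves has just been threaded and lies on the green stand. Put it into the free place of the carrier frame, both ends down in their vee rests like the rods already there. The sleeves are still soft clay: pinch them only lightly, lay the rod down softly instead of dropping or pressing it, and do not disturb the rods already racked.

Things in the scene. Friction and masses are not known exactly. Their poses are not given: they have to be found in the camera images.
- new_rod: new rod, loose, 0.2-0.35 kg, level in the stand's vees, axis 60 mm up. Steel, 8 dia x 200 mm; five cream clay sleeves 30 mm dia over its middle 104 mm; brass collars 14 mm dia on the last 6 mm of each end. Clay spoils if pinched over 50 N a side (30 N carries it), pressed or knocked on frame, bench or rods over 50 N, or let fall over 8 mm. Origin: mid-rod on its axis; x along it (ends alike).
- stand: threading stand, fixed: green base plate 190 x 90 x 10 mm with two aluminium vee rests (the same as the frame's, 78 mm to each side of the middle, 12 mm long) that hold a rod's bare steel, its axis 60 mm above the bench. Origin: centre of the underside; x along the rod it holds.
- rack: carrier frame, fixed, 172 x 360 mm, corner posts 104 mm tall, blue end plates up to 55 mm, floor sheet 13 mm up. Rods lie along its x, side by side along its y, 75 mm apart. Vee rests 78 mm to each side of the middle: 12 mm long, mouth 28 mm, sides at 50 degrees, bottom 62 and top 79 mm above the bench; sleeves hang free between, collars 10 mm outside the rests. Origin: centre of the underside.
- place1 (a point): first place of the frame: where the middle of a seated rod lies (68 mm above the bench), 112.5 mm from the frame's middle towards its -y. Three of the four places are taken, one is free.
- place2 (a point): second place, 37.5 mm from the frame's middle towards its -y; otherwise as place1.
- place3 (a point): third place, 37.5 mm from the frame's middle towards its +y; otherwise as place1.
- place4 (a point): fourth place, 112.5 mm from the frame's middle towards its +y; otherwise as place1.
- rod_a: a rod already racked, loose, just like the new rod, in one of the four places. Origin: its middle, on its axis; x along the rod.
- rod_b: another racked rod, as rod_a.
- rod_c: another racked rod, as rod_a.
Mind the look-alikes: they are no part of the job. Leave any pink or turquoise look-alike of the new_rod alone.

How it is judged:
At the end, for the whole second after the job is handed in: The new rod lies still in the free place, both ends down in the vee rests: its middle within 5 mm of the place across the frame, within 13 mm in all, no more than 4 mm high, and parallel to the frame within 0.06 rad (((y of new_rod in the frame of place1 between -0.005 and 0.005 m and distance between new_rod and place1 below 0.013 m) or (y of new_rod in the frame of place2 between -0.005 and 0.005 m and distance between new_rod and place2 below 0.013 m) or (y of new_rod in the frame of place3 between -0.005 and 0.005 m and distance between new_rod and place3 below 0.013 m) or (y of new_rod in the frame of place4 between -0.005 and 0.005 m and distance between new_rod and place4 below 0.013 m)) and z of new_rod in the frame of rack below 0.072 m and angle between the x axis of new_rod and the x axis of rack, either way round below 0.06 rad and linear speed of new_rod below 0.02 m/s); the robot touches nothing.
It fails at once if the new rod is pinched with more than 50 N (contact force between new_rod and the fingers above 100 N).
It fails at once if the new rod knocks or is pressed on the frame, the bench or a racked rod with more than 50 N (contact force between new_rod and rack above 50 N or contact force between new_rod and table above 50 N or contact force between new_rod and rod_a above 50 N or contact force between new_rod and rod_b above 50 N or contact force between new_rod and rod_c above 50 N).
It fails at once if a racked rod is shifted more than 8 mm (distance of any of rod_a, rod_b, rod_c from where it was at the start of the episode above 0.008 m).
It fails at once if the new rod is let fall more than about 8 mm (faster than 0.4 m/s while not held) (contact force between new_rod and the fingers below 5 N and linear speed of new_rod above 0.4 m/s).
It also fails if it takes over 38 s, if anything falls off the work surface, if the arm or the gripper's body presses on something with over 40 N, if the wrist force passes 120 N, or if a joint passes its speed limit or range.

## Working session

There is one attempt and no reset: what is moved stays moved. The work goes in short steps, Python scripts to look and compute and a tool call to move; the robot and the scene stay as the last step left them, time stands still between calls to the robot, and variables do not carry over. Pictures are saved under pics/ and viewed, at most 10 in all, crops included, and the job is handed in when it is done.

Besides the shell and the picture viewer there is one more tool, called after ">>>" in YAML: its name, and indented under it one key for each argument. apply_moves: Moves the arm, as the interface text tells. Its arguments: {"type":"object","properties":{"commands":{"type":"array"}},"required":["commands"]}

```bash
mkdir -p pics
cat > h.py <<'E'
from bench import *
import numpy as np, cv2
def snap(n,f=None):
    s=snapshot(n); 
    if f: cv2.imwrite('pics/'+f,cv2.cvtColor(np.asarray(s['pixels']),cv2.COLOR_RGB2BGR))
    f_=192/np.tan(np.radians(s['vertical_fov'])/2)
    s['K']=np.array([[f_,0,s['cx']],[0,f_,s['cy']],[0,0,1.]]); s['R']=cv2.Rodrigues(np.array(s['rvec'],float))[0]; s['t']=np.array(s['tvec'],float).ravel()
    return s
def proj(s,P): 
    c=(s['R']@np.atleast_2d(P).T).T+s['t']; q=(s['K']@c.T).T; return q[:,:2]/q[:,2:]
def ray(s,p): 
    d=s['R'].T@np.linalg.inv(s['K'])@np.array([p[0],p[1],1.]); return -s['R'].T@s['t'],d/np.linalg.norm(d)
def onz(s,p,z): 
    o,d=ray(s,p); return o+d*(z-o[2])/d[2]
def tri(obs):
    A=np.zeros((3,3));b=np.zeros(3)
    for s,p in obs:
        o,d=ray(s,p);M=np.eye(3)-np.outer(d,d);A+=M;b+=M@o
    return np.linalg.solve(A,b)
E
python3 - <<'E'
from h import *
np.set_printoptions(precision=4,suppress=True)
o=get_obs();print(o)
try: print(grip_point_offset)
except Exception as e: print(e)
S={n:snap(n,n+'0.png') for n in('scene','side','wrist')}
for n in S:
    print(n,S[n]['vertical_fov'],-S[n]['R'].T@S[n]['t'])
    for q in('new_rod','stand','rack','place1','place2','place3','place4'):
        print(n,q,[(np.round(d['pixel'],1).tolist(),round(d['score'],2)) for d in place_of(n,q)])
ims=[cv2.imread(f'pics/{n}0.png') for n in('scene','side')]
E
```

```text
{'time': 0.0, 'joint_positions': array([ 1.0339,  0.088 ,  1.3722,  0.    ,  1.6836, -0.103 ]), 'qvel': array([ 0.0003,  0.0001,  0.0006, -0.0004,  0.0004, -0.0002]), 'joint_torque': array([  0.0003, -34.0179, -30.2431,   0.0719,   0.0329,  -0.0001]), 'tool_pos': array([0.2309, 0.4986, 0.2043]), 'ee_rot': array([-3.1394, -0.0003,  2.7078]), 'wrist_force': array([0.5037, 0.6442, 0.7501]), 'wrist_torque': array([ 0.0012, -0.0489, -0.0187]), 'finger_force': 0.0, 'width': 0.09368679243913274}
0.0188
scene 43.71563133071588 [ 0.9348 -0.814   0.9026]
scene new_rod [([316.7, 163.8], 0.89), ([396.6, 165.0], 0.68), ([228.1, 146.1], 0.5)]
scene stand [([317.4, 181.2], 0.75)]
scene rack [([236.6, 279.6], 0.96), ([244.3, 255.1], 0.52)]
scene place1 [([245.2, 254.8], 0.85), ([221.8, 267.3], 0.81), ([263.1, 232.8], 0.68), ([198.0, 290.7], 0.61), ([244.0, 250.3], 0.41)]
scene place2 [([245.2, 254.8], 0.85), ([221.8, 267.3], 0.81), ([263.1, 232.8], 0.68), ([198.0, 290.7], 0.61), ([244.0, 250.3], 0.41)]
scene place3 [([245.2, 254.8], 0.85), ([221.8, 267.3], 0.81), ([263.1, 232.8], 0.68), ([198.0, 290
[... 381 characters left out ...]
, 0.45), ([302.9, 262.6], 0.26)]
side rack [([246.9, 140.5], 0.43)]
side place1 [([305.4, 263.8], 0.9), ([292.0, 216.8], 0.88), ([316.8, 291.2], 0.58), ([301.5, 239.8], 0.56)]
side place2 [([305.4, 263.8], 0.9), ([292.0, 216.8], 0.88), ([316.8, 291.2], 0.58), ([301.5, 239.8], 0.56)]
side place3 [([305.4, 263.8], 0.9), ([292.0, 216.8], 0.88), ([316.8, 291.2], 0.58), ([301.5, 239.8], 0.56)]
side place4 [([305.4, 263.8], 0.9), ([292.0, 216.8], 0.88), ([316.8, 291.2], 0.58), ([301.5, 239.8], 0.56)]
wrist 62.213207785738405 [0.1631 0.5299 0.3834]
wrist new_rod [([94.8, 193.2], 0.75)]
wrist stand [([213.9, 375.0], 0.65)]
wrist rack []
wrist place1 []
wrist place2 []
wrist place3 []
wrist place4 []
```

View pics/scene0.png

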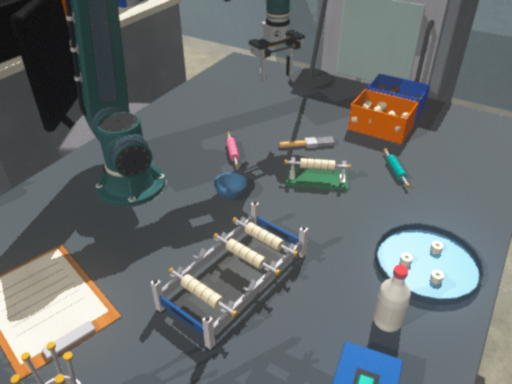

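View pics/side0.png

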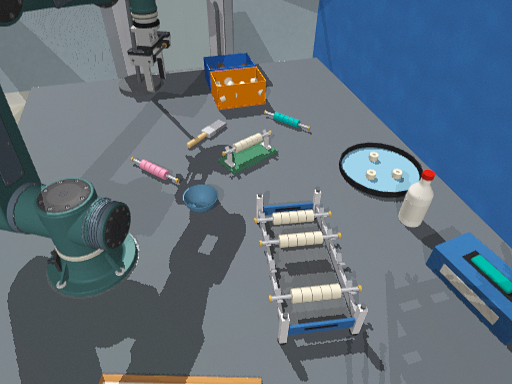

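View pics/wrist0.png

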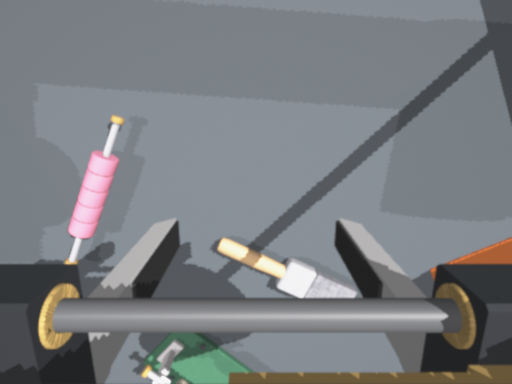

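The scene and side views agree. The new rod is on the green stand at scene (317,164) and side (249,143). The free place is third from the far end, at scene (222,267) and side (305,264). The wrist view shows only the pink decoy at (95,193) and a corner of the stand.

```bash
cat >> h.py <<'E'
def line(m):
    p=np.argwhere(m)[:,::-1].astype(np.float32); v=cv2.fitLine(p,cv2.DIST_L2,0,.01,.01).ravel(); return v[2:],v[:2]
def axis3(obs):  # (snap, pixel, dir) x2 -> yaw of 3D line
    n=[]
    for s,p,v in obs:
        a=ray(s,p+60*v)[1];b=ray(s,p-60*v)[1];n.append(np.cross(a,b))
    d=np.cross(*n);d/=np.linalg.norm(d);return d
E
python3 - <<'E'
from h import *
np.set_printoptions(precision=4,suppress=True)
S={n:snap(n) for n in('scene','side')}
P={'new':((316.7,163.8),(248.9,143.3)),'free':((221.8,267.3),(305.4,263.8))}
for k,(a,b) in P.items(): print(k,tri([(S['scene'],a),(S['side'],b)]))
L={}
for n in S:
    L[n]=[]
    for q in('new_rod','rod_a'):
        print(n,q,[(np.round(d['pixel'],1).tolist(),round(d['score'],2)) for d in place_of(n,q)])
        ms=masks_of(n,q)
        for d in ms:
            p,v=line(d['mask']); L[n].append((p,v)); print('  mask',p,v,d['extent'],d['mask'].sum(),round(d['score'],2))
E
```

```text
new [0.4841 0.303  0.0645]
free [ 0.4774 -0.2035  0.0772]
scene new_rod [([394.4, 165.8], 0.86), ([230.3, 146.7], 0.65), ([318.2, 162.5], 0.61)]
  mask [395.6616 167.0274] [0.5453 0.8382] [384.3, 147.4, 407.5, 187.0] 328 0.89
  mask [232.0565 148.8427] [0.2603 0.9655] [224.4, 129.3, 237.2, 163.8] 248 0.8
  mask [316.6797 163.9438] [0.9977 0.0674] [286.6, 157.9, 348.6, 170.2] 409 0.7
scene rod_a [([201.0, 288.9], 0.93), ([262.1, 236.3], 0.81), ([246.8, 253.2], 0.63)]
  mask [203.0405 292.5778] [0.8232 0.5678] [171.1, 265.8, 236.5, 318.3] 765 0.77
  mask [246.5537 254.4463] [0.8644 0.5028] [213.0, 232.0, 281.7, 275.5] 773 0.65
  mask [265.456  237.1311] [0.8776 0.4795] [230.2, 218.2, 300.1, 258.4] 557 0.58
  mask [227.1204 278.0369] [ 0.8054 -0.5928] [148.9, 202.8, 307.5, 352.6] 7486 0.44
side new_rod [([154.9, 168.6], 0.92), ([246.2, 143.2], 0.6), ([285.5, 120.4], 0.53)]
  mask [244.8275 143.9169] [ 0.9085 -0.4178] [223.3, 133.7, 263.3, 155.6] 313 0.82
  mask [154.6381 169.7376] [0.9028 0.4301] [132.0, 159.3, 177.6, 184.4] 362 0.69
  mask [286.0839 119.7987] [0.9393 0.3431] [263.5, 109.8, 308.9, 130.9] 298 0.64
  mask [306.0816 274.7589] [0.3594 0.9332] [255.5, 186.9, 367.8, 347.5] 7685 0.55
side rod_a [([298.4, 241.1], 0.74), ([316.7, 289.6], 0.67), ([291.9, 215.1], 0.64)]
  mask [292.2383 217.2114] [ 0.9956 -0.0932] [256.6, 210.1, 329.8, 222.1] 596 0.86
  mask [314.6721 293.43  ] [ 0.9936 -0.1128] [268.5, 282.8, 362.3, 303.0] 921 0.7
  mask [300.0622 239.4242] [ 0.9962 -0.0875] [258.5, 233.7, 341.9, 245.3] 627 0.7
```

```bash
cat > m.py <<'E'
from h import *
np.set_printoptions(precision=4,suppress=True)
S={n:snap(n) for n in('scene','side')}
seed={'new':((317,164),(245,144)),'r1':((265,237),(292,217)),'r2':((247,254),(300,239)),'r3':((202,291),(315,293))}
M={n:sum([masks_of(n,q) for q in('new_rod','rod_a')],[]) for n in S}
for k,sd in seed.items():
    o=[];c=[]
    for n,s0 in zip(S,sd):
        b=[d for d in M[n] if d['mask'].sum()<1500 and np.hypot(*(line(d['mask'])[0]-s0))<9]
        if not b: print(k,n,'missing');continue
        m=b[0]['mask'];p,v=line(m); o.append((S[n],p,v)); t=(np.argwhere(m)[:,::-1]-p)@v; e=[p+v*t.min(),p+v*t.max()]; c.append((S[n],e))
    if len(o)<2: continue
    d=axis3(o); print(k,'dir',d,'yaw',np.degrees(np.arctan2(d[1],d[0])),'tri',tri([(a,p) for a,p,_ in o]))
    for i in(0,1): print('   end tri',tri([(s,e[i]) for s,e in c]))
    for s,e in c: 
        a,b=[onz(s,x,.06 if k=='new' else .068) for x in e]; print('   flat mid',(a+b)/2,'yaw',np.degrees(np.arctan2(*(b-a)[1::-1])),'len',np.linalg.norm(b-a))
E
python3 m.py
```

```text
new dir [-0.9125 -0.4089  0.0132] yaw -155.86354756924277 tri [0.4836 0.317  0.0565]
   end tri [0.394  0.2821 0.054 ]
   end tri [0.5372 0.3202 0.0706]
   flat mid [0.4645 0.3059 0.06  ] yaw 23.04260246760708 len 0.1469691067668097
   flat mid [0.4672 0.3034 0.06  ] yaw 23.268896511047952 len 0.16313411123445357
r1 dir [ 0.9946 -0.077  -0.0702] yaw -4.426807175875271 tri [ 0.5029 -0.0513  0.0649]
   end tri [ 0.403  -0.0439  0.0723]
   end tri [ 0.604  -0.0646  0.0638]
   flat mid [ 0.5027 -0.0529  0.068 ] yaw -7.787181721418074 len 0.207411913925201
   flat mid [ 0.5026 -0.0553  0.068 ] yaw -8.189114612879902 len 0.19933548577865984
r2 dir [ 0.958  -0.2504  0.1398] yaw -14.650415590942897 tri [ 0.4953 -0.1248  0.0634]
   end tri [ 0.3954 -0.1154  0.07  ]
   end tri [ 0.5956 -0.1404  0.0645]
   flat mid [ 0.4953 -0.1275  0.068 ] yaw -8.707128491874334 len 0.20581657115247415
   flat mid [ 0.4946 -0.1294  0.068 ] yaw -7.988160554675178 len 0.19994441895887677
r3 scene missing
```

>>> apply_moves:
  commands:
    - [0,0,0.14,0.035,-0.028,0.01,100]
    - [0,0,0.28,0.07,-0.056,0.02,100]
    - [0,0,0.42,0.105,-0.084,0.03,100]
    - [0,0,0.56,0.14,-0.112,0.04,100]
    - [0,0,0.7,0.175,-0.14,0.04,100]

```text
time: 2.5
tool_pos: [0.4056, 0.3603, 0.2475]
ee_rot: [3.14, 0.003, -2.879]
wrist_force: [-0.1, 1.6, -0.4]
width: 0.0939
finger_force: 0.0
```

>>> apply_moves:
  commands:
    - [0,0,0.14,0.035,-0.028,0,100]
    - [0,0,0.14,0.07,-0.055,0,100]
    - [0,0,0.14,0.07,-0.055,0,100]
    - [0,0,0.14,0.07,-0.055,0,100]
    - [0,0,0.14,0.07,-0.055,0,100]

```text
time: 3.0
tool_pos: [0.4731, 0.3068, 0.2456]
ee_rot: [3.141, -0.0, -2.744]
wrist_force: [0.4, 0.6, 0.2]
width: 0.0942
finger_force: 0.0
```

```bash
cat > w.py <<'E'
from h import *
import sys
np.set_printoptions(precision=4,suppress=True)
s=snap('wrist',sys.argv[1]); o=get_obs(); print(o['time'],o['tool_pos'],o['ee_rot'],o['joint_positions'],'cam',-s['R'].T@s['t'])
for q in sys.argv[2:]:
    for d in place_of('wrist',q): print(q,'pt',np.round(d['pixel'],1),round(d['score'],2),onz(s,d['pixel'],.06),onz(s,d['pixel'],.068))
    for d in masks_of('wrist',q):
        p,v=line(d['mask']);t=(np.argwhere(d['mask'])[:,::-1]-p)@v
        a,b=[onz(s,p+v*x,.06 if q=='new_rod' else .068) for x in(t.min(),t.max())]
        print(q,'mask',p,v,d['extent'],round(d['score'],2),'mid',(a+b)/2,'yaw',np.degrees(np.arctan2(*(b-a)[1::-1])),'len',np.linalg.norm(b-a))
E
python3 w.py wr1.png new_rod stand
```

```text
3.05 [0.4729 0.3071 0.2457] [ 3.141   0.0001 -2.7432] [ 0.475   0.1141  1.2626  0.0006  1.7648 -1.4941] cam [0.4041 0.2781 0.4245]
new_rod pt [258.4 180.6] 0.89 [0.4808 0.313  0.06  ] [0.4791 0.3122 0.068 ]
new_rod pt [309.7 331.9] 0.86 [0.646  0.4575 0.06  ] [0.6406 0.4535 0.068 ]
new_rod mask [256.4651 176.8604] [0.0122 0.9999] [243.0, 90.7, 272.9, 262.8] 0.96 mid [0.482 0.311 0.06 ] yaw 23.497578117207613 len 0.20410562702049806
new_rod mask [297.246  341.1768] [ 0.9898 -0.1428] [244.3, 329.8, 346.2, 356.1] 0.57 mid [0.6665 0.4471 0.06  ] yaw 122.49337695321753 len 0.1372839391779775
stand pt [255.2 173. ] 0.84 [0.4739 0.306  0.06  ] [0.4723 0.3054 0.068 ]
stand mask [256.6823 167.4635] [0.0184 0.9998] [217.6, 100.4, 290.3, 251.9] 0.67 mid [0.4793 0.3104 0.068 ] yaw 23.862750353912958 len 0.1778385615114998
```

View pics/wr1.png

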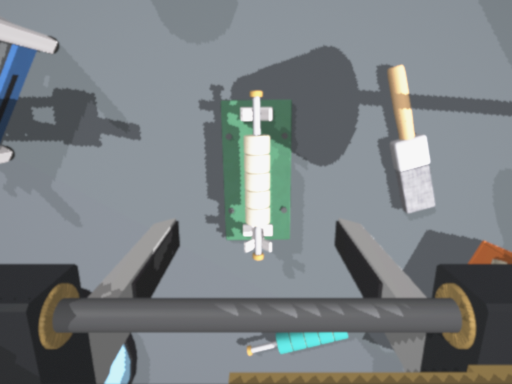

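The wrist view shows the new rod on the stand: collars at (257,94) and (258,257), jaws straddling its axis. I'll move closer and take a second view for the height.

>>> apply_moves:
  commands:
    - [0,0,0.01,0.009,0.004,-0.045,100]
    - [0,0,0.01,0.009,0.004,-0.09,100]
    - [0,0,0.01,0.009,0.004,-0.09,100]
    - [0,0,0.01,0.009,0.004,-0.09,100]
    - [0,0,0.01,0.009,0.004,-0.09,100]

```text
time: 3.75
tool_pos: [0.4846, 0.3113, 0.1594]
ee_rot: [3.141, 0.006, -2.735]
wrist_force: [0.5, -0.5, 0.6]
width: 0.0936
finger_force: 0.0
```

```bash
python3 w.py wr2.png new_rod
```

```text
3.8 [0.4849 0.3113 0.1598] [ 3.141   0.0074 -2.7346] [ 0.4724  0.1526  1.3887  0.0001  1.5928 -1.5054] cam [0.4147 0.2815 0.3378]
new_rod pt [317.9 373.4] 0.88 [0.6441 0.4523 0.06  ] [0.6375 0.4473 0.068 ]
new_rod pt [259.6 188.3] 0.55 [0.4808 0.3132 0.06  ] [0.4789 0.3122 0.068 ]
new_rod mask [339.9492 364.5036] [ 0.995  -0.0996] [277.9, 350.8, 398.2, 372.6] 0.87 mid [0.6252 0.4673 0.06  ] yaw 120.31132892276487 len 0.12724736039992054
new_rod mask [256.9751 181.701 ] [0.0028 1.    ] [242.0, 71.3, 272.3, 292.1] 0.74 mid [0.482  0.3111 0.06  ] yaw 23.538273973910346 len 0.20287531089792524
```

View pics/wr2.png

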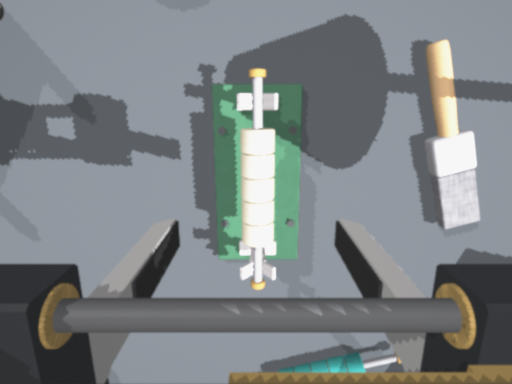

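The rod's middle agrees from both heights at z≈0.06: (0.482, 0.311), yaw 23.5°. Descending.

>>> apply_moves:
  commands:
    - [0,0,0,-0.002,0,-0.04,100]
    - [0,0,0,-0.002,0,-0.08,90]
    - [0,0,0,-0.002,0,-0.105,80]
    - [0,0,0,-0.002,0,-0.118,70]
    - [0,0,0,-0.002,0,-0.118,60]

```text
time: 4.4
tool_pos: [0.4805, 0.3098, 0.0367]
ee_rot: [-3.142, -0.002, -2.735]
wrist_force: [-0.4, 0.3, -0.5]
width: 0.0652
finger_force: 0.0
```

>>> apply_moves:
  commands:
    - [0,0,0,0,0,0,40]
    - [0,0,0,0,0,0,35]
    - [0,0,0,0,0,0,30]
    - [0,0,0,0,0,0,20]
    - [0,0,0,0,0,0,20]

```text
time: 4.9
tool_pos: [0.4814, 0.3104, 0.0384]
ee_rot: [3.141, 0.002, -2.735]
wrist_force: [0.3, 0.9, 1.5]
width: 0.0289
finger_force: 30.0
```

>>> apply_moves:
  commands:
    - [0,0,0,0,0,0.005,20]
    - [0,0,0,0,0,0.02,20]
    - [0,0,0,0,0,0.05,20]
    - [0,0,0,0,0,0.09,20]
    - [0,0,0,0,0,0.13,20]

```text
time: 5.4
tool_pos: [0.4802, 0.3098, 0.1688]
ee_rot: [-3.142, -0.002, -2.735]
wrist_force: [0.4, 0.2, -1.7]
width: 0.0295
finger_force: 30.0
```

```bash
python3 - <<'E'
from h import *
np.set_printoptions(precision=4,suppress=True)
# refine rack from fixed cams: several reads of racked rods / places
S={n:snap(n) for n in('scene','side')}
import collections
o=get_obs();print(o['tool_pos'],o['width'],o['finger_force'],o['wrist_force'])
def near(n,q,p,r=12): return [d for d in place_of(n,q) if np.hypot(*(np.array(d['pixel'])-p))<r]
seeds={'r1':((263,235),(292,216)),'r2':((246,254),(300,240)),'free':((222,268),(305,264)),'r3':((200,290),(317,291))}
for k,sd in seeds.items():
    for n,p in zip(S,sd):
        for q in('rod_a','place1'):
            print(k,n,q,[(np.round(d['pixel'],1),round(d['score'],2),onz(S[n],d['pixel'],.068)[:2]) for d in near(n,q,p)])
E
python3 m.py
```

```text
[0.4842 0.3119 0.1761] 0.029354123200537034 29.99953866004944 [ 0.2363  0.2413 -1.7485]
r1 scene rod_a [(array([263.8, 236.3]), 0.68, array([ 0.5043, -0.0532]))]
r1 scene place1 [(array([264.5, 235.8]), 0.97, array([ 0.5049, -0.0508]))]
r1 side rod_a [(array([291. , 217.3]), 0.67, array([ 0.4991, -0.0542]))]
r1 side place1 [(array([291.6, 214.5]), 0.56, array([ 0.504 , -0.0452]))]
r2 scene rod_a [(array([243.4, 250.4]), 0.68, array([ 0.4862, -0.1212]))]
r2 scene place1 [(array([243.3, 253.5]), 0.89, array([ 0.4915, -0.1302]))]
r2 side rod_a [(array([297.7, 241.5]), 0.96, array([ 0.4868, -0.1342]))]
r2 side place1 [(array([301.1, 238. ]), 0.72, array([ 0.4987, -0.1261]))]
free scene rod_a []
free scene place1 [(array([224.2, 271. ]), 0.8, array([ 0.4829, -0.2004]))]
free side rod_a []
free side place1 [(array([304.1, 263.4]), 0.97, array([ 0.4777, -0.1985]))]
r3 scene rod_a [(array([201.3, 288.6]), 0.94, array([ 0.4678, -0.27  ]))]
r3 scene place1 [(array([199.3, 291. ]), 0.76, array([ 0.468 , -0.2778]))]
r3 side rod_a [(array([315.5, 289.8]), 0.74, array([ 0.4756, -0.2694]))]
r3 side
[... 391 characters left out ...]
7.865736787037472 len 0.19684580148874467
r2 dir [ 0.99   -0.1411 -0.005 ] yaw -8.109888741408016 tri [ 0.4934 -0.1225  0.0612]
   end tri [ 0.3965 -0.112   0.0658]
   end tri [ 0.5935 -0.1397  0.0644]
   flat mid [ 0.4962 -0.1272  0.068 ] yaw -8.319405132280284 len 0.19926404773763265
   flat mid [ 0.4935 -0.1289  0.068 ] yaw -8.343726385186622 len 0.19755205128902087
r3 dir [ 0.9919 -0.0923 -0.0874] yaw -5.316940993541363 tri [ 0.4751 -0.2752  0.0646]
   end tri [ 0.3733 -0.263   0.0689]
   end tri [ 0.5719 -0.2909  0.0675]
   flat mid [ 0.4722 -0.276   0.068 ] yaw -8.131927016482798 len 0.20152686533652725
   flat mid [ 0.4724 -0.2775  0.068 ] yaw -8.34313985524149 len 0.20009422408450095
```

Triangulated rods give the free place at about (0.4836, -0.2024), frame yaw about -8.2°. Carrying the rod over.

>>> apply_moves:
  commands:
    - [0,0,-0.03,0,-0.02,0.004,20]
    - [0,0,-0.075,0,-0.06,0.006,20]
    - [0,0,-0.12,0,-0.105,0.008,20]
    - [0,0,-0.165,0,-0.15,0.01,20]
    - [0,0,-0.21,0,-0.195,0.01,20]

```text
time: 7.1
tool_pos: [0.4809, 0.1136, 0.1781]
ee_rot: [-3.141, 0.002, -2.946]
wrist_force: [0.7, -0.5, -2.4]
width: 0.0293
finger_force: 30.0
```

>>> apply_moves:
  commands:
    - [0,0,-0.045,0,-0.045,0,20]
    - [0,0,-0.09,0,-0.09,0,20]
    - [0,0,-0.135,0,-0.135,0,20]
    - [0,0,-0.18,0.001,-0.18,0,20]
    - [0,0,-0.22,0.001,-0.22,0,20]

```text
time: 7.6
tool_pos: [0.4817, -0.1071, 0.1778]
ee_rot: [-3.141, 0.001, 3.116]
wrist_force: [0.4, -0.4, -2.1]
width: 0.0292
finger_force: 30.0
```

>>> apply_moves:
  commands:
    - [0,0,-0.04,0,-0.04,0,20]
    - [0,0,-0.08,0.001,-0.07,0,20]
    - [0,0,-0.11,0.001,-0.09,0,20]
    - [0,0,-0.12,0.001,-0.098,0,20]
    - [0,0,-0.12,0.001,-0.098,0,20]

```text
time: 8.1
tool_pos: [0.4828, -0.2035, 0.1774]
ee_rot: [3.141, -0.0, 2.997]
wrist_force: [-0.6, 0.6, -3.2]
width: 0.0294
finger_force: 30.0
```

```bash
python3 w.py wr3.png rod_a place1
python3 - <<'E'
from h import *
for i in range(6):
    snap('side'); o=get_obs(); print(o['tool_pos'],o['ee_rot'])
E
```

```text
8.15 [ 0.4829 -0.2025  0.1774] [ 3.1407 -0.0002  2.9984] [-0.506   0.036   1.4802  0.0008  1.6259 -1.9335] cam [ 0.4087 -0.193   0.3563]
rod_a pt [334.5 192.6] 0.98 [ 0.4989 -0.13    0.06  ] [ 0.4965 -0.1317  0.068 ]
rod_a pt [177.9 190.5] 0.9 [ 0.4752 -0.279   0.06  ] [ 0.4734 -0.2767  0.068 ]
rod_a pt [417.4 191.2] 0.69 [ 0.509  -0.0507  0.06  ] [ 0.5063 -0.0546  0.068 ]
rod_a mask [419.2278 179.0603] [ 0.1319 -0.9913] [391.1, 75.2, 446.0, 279.7] 0.9 mid [ 0.4998 -0.0534  0.068 ] yaw 171.7544290738431 len 0.19546220513707635
rod_a mask [338.1725 180.0151] [ 0.0666 -0.9978] [320.1, 77.5, 360.8, 266.6] 0.64 mid [ 0.4823 -0.1269  0.068 ] yaw 171.76075053672838 len 0.17509363630443228
rod_a mask [176.2184 177.9416] [0.0648 0.9979] [157.3, 72.6, 197.9, 265.7] 0.55 mid [ 0.4594 -0.2755  0.068 ] yaw -8.280623864145062 len 0.1780584126984912
place1 pt [415.5 189. ] 0.49 [ 0.5065 -0.0525  0.06  ] [ 0.5039 -0.0563  0.068 ]
place1 mask [300.8344 167.4909] [0.9985 0.0551] [74.5, 91.2, 508.9, 287.5] 0.83 mid [ 0.4665 -0.1685  0.068 ] yaw 78.56027507821979 len 0.40148939765099256
[ 0.48304917 -0.20184821  0.17763528] [3.14135570e+00 2.58435684e-04 3.00005686e+00]
[ 0.48302656 -0.20198559  0.17759959] [3.14142299e+00 2.28742362e-04 2.99984848e+00]
[ 0.48300445 -0.20213996  0.17759205] [3.14145684e+00 1.85733836e-04 2.99961461e+00]
[ 0.48300273 -0.20229673  0.17759518] [3.14151902e+00 2.31847671e-04 2.99932546e+00]
[ 0.48296009 -0.20244465  0.1775625 ] [3.14151160e+00 1.41846274e-04 2.99908162e+00]
[ 0.48295798 -0.20257368  0.17754075] [3.14152306e+00 1.38180512e-04 2.99890192e+00]
```

View pics/wr3.png

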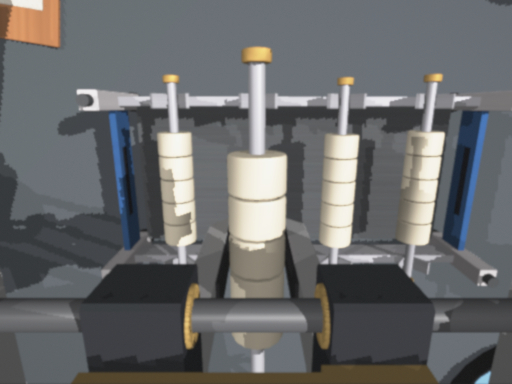

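The wrist view shows the held rod centred at col 257, between r3 at col 176 and r2 at col 338. I'll check its pitch and yaw in hand.

Run:
```python
from h import *
np.set_printoptions(precision=4,suppress=True)
s=snap('wrist'); o=get_obs(); y=np.radians(-8.2); e=np.array([np.cos(y),np.sin(y),0]); n=np.array([-e[1],e[0],0]); T=o['tool_pos']+[0,0,.0225]
print(T,o['ee_rot'])
for k in(-.1,-.094,-.052,0,.052): print(k,proj(s,T+k*e))
for n_ in('side','scene'):
    S=snap(n_,n_+'1.png'); print(n_,proj(S,[T-.1*e,T,T+.1*e]).tolist())
im=cv2.imread('pics/side1.png'); S=proj(snap('side'),[T-.1*e,T,T+.1*e])
cv2.imwrite('pics/side1c.png',cv2.resize(im[120:320,200:400],None,fx=3,fy=3,interpolation=cv2.INTER_CUBIC))
```

```text
[ 0.4829 -0.2027  0.2   ] [3.1415 0.0001 2.9987]
-0.1 [[256.9407  49.4561]]
-0.094 [[256.9227  63.5309]]
-0.052 [[256.8067 154.4002]]
0 [[256.6832 251.1173]]
0.052 [[256.5775 333.9001]]
side [[265.01232737449396, 229.296627218667], [313.84512050401213, 224.64412533230956], [361.2264882761522, 220.12990673429888]]
scene [[187.89844794081367, 210.84658488003896], [220.93593508609538, 229.78763813030204], [257.257425444252, 250.61147621391407]]
```

View pics/side1c.png

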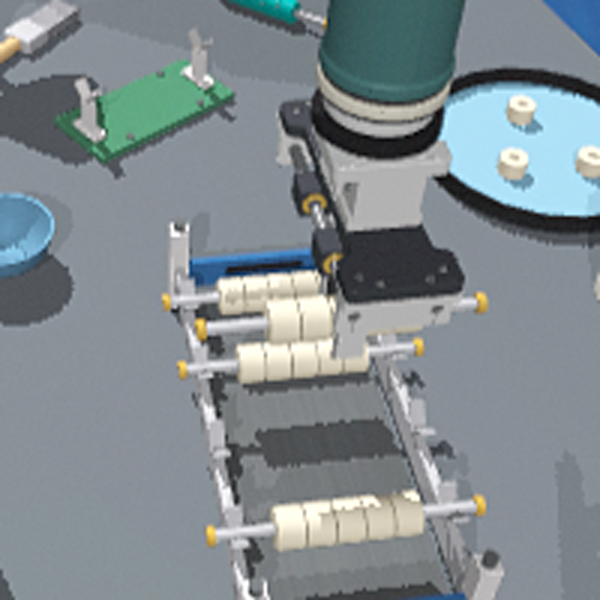

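The rod's collars are at side px (266,229) and (361,221), matching the predictions, so it is level and centred. Lowering it.

>>> apply_moves:
  commands:
    - [0,0,0,0,0,-0.03,20]
    - [0,0,0,0,0,-0.065,20]
    - [0,0,0,0,0,-0.09,20]
    - [0,0,0,0,0,-0.105,20]
    - [0,0,0,0,0,-0.11,20]

```text
time: 9.35
tool_pos: [0.4814, -0.2022, 0.065]
ee_rot: [3.14, -0.004, 2.998]
wrist_force: [-0.9, 0.1, -3.2]
width: 0.0295
finger_force: 30.0
```

>>> apply_moves:
  commands:
    - [0,0,0,0,0,-0.004,20]
    - [0,0,0,0,0,-0.008,20]
    - [0,0,0,0,0,-0.012,20]
    - [0,0,0,0,0,-0.015,20]
    - [0,0,0,0,0,-0.017,20]

```text
time: 9.85
tool_pos: [0.4831, -0.203, 0.0506]
ee_rot: [-3.141, 0.001, 2.998]
wrist_force: [-0.4, 0.4, -1.9]
width: 0.0291
finger_force: 30.0
```

Run:
```python
from h import *
for i in range(3): s=snap('side','side2.png'); o=get_obs(); print(o['time'],o['tool_pos'],o['ee_rot'],o['wrist_force'],o['wrist_torque'])
im=cv2.imread('pics/side2.png')
cv2.imwrite('pics/side2c.png',cv2.resize(im[170:330,220:380],None,fx=3.7,fy=3.7,interpolation=cv2.INTER_CUBIC))
```

```text
9.9 [ 0.48278333 -0.20285734  0.05020957] [ 3.14140746e+00 -1.97080016e-04  2.99826757e+00] [ 0.17267257 -0.40684339 -3.03131959] [ 0.02427902  0.0162759  -0.04035536]
9.95 [ 0.48279337 -0.20287131  0.05034494] [ 3.14144940e+00 -2.04843023e-04  2.99825538e+00] [ 1.50854363  0.13801122 -2.3921482 ] [0.01346415 0.02836857 0.01791627]
10.0 [ 0.48288693 -0.20291796  0.05051133] [3.14154029e+00 4.19361711e-05 2.99827113e+00] [ 0.0338568  -0.3392076  -2.10366131] [ 0.04486105 -0.01958836 -0.01060982]
```

View pics/side2c.png

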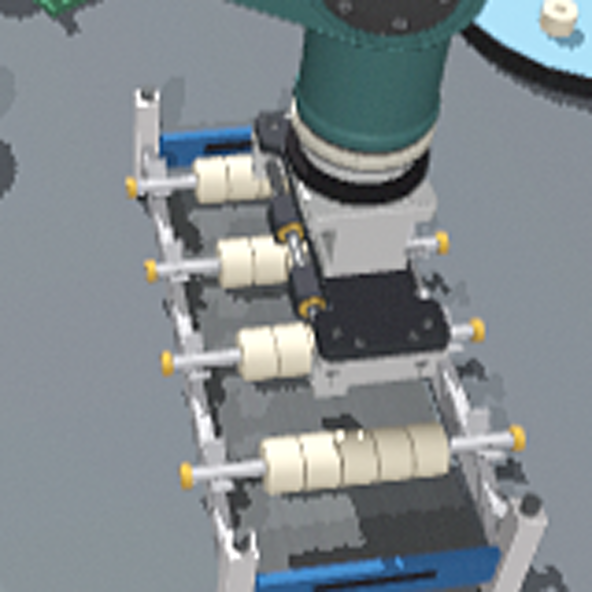

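The rod sits in line with the racked ones, about 5 mm above seated, with its collars outside the rests. Now inching down and watching the force.

>>> apply_moves:
  commands:
    - [0,0,0,0,0,-0.001,20]
    - [0,0,0,0,0,-0.002,20]
    - [0,0,0,0,0,-0.003,20]
    - [0,0,0,0,0,-0.003,20]
    - [0,0,0,0,0,-0.003,20]

```text
time: 10.5
tool_pos: [0.4829, -0.2029, 0.0474]
ee_rot: [3.141, 0.0, 2.998]
wrist_force: [0.2, 0.2, -2.5]
width: 0.0294
finger_force: 30.0
```

>>> apply_moves:
  commands:
    - [0,0,0,0,0,-0.0005,20]
    - [0,0,0,0,0,-0.001,20]
    - [0,0,0,0,0,-0.001,20]
    - [0,0,0,0,0,-0.001,20]
    - [0,0,0,0,0,-0.001,20]

```text
time: 11.0
tool_pos: [0.483, -0.2029, 0.0467]
ee_rot: [3.141, 0.0, 2.998]
wrist_force: [-0.2, 0.2, -0.5]
width: 0.0293
finger_force: 30.0
```

>>> apply_moves:
  commands:
    - [0,0,0,0,0,-0.0003,20]
    - [0,0,0,0,0,-0.0006,20]
    - [0,0,0,0,0,-0.0006,20]
    - [0,0,0,0,0,-0.0006,20]
    - [0,0,0,0,0,-0.0006,20]

```text
time: 11.5
tool_pos: [0.4831, -0.2028, 0.0465]
ee_rot: [3.141, 0.001, 2.998]
wrist_force: [-1.3, 1.9, 4.8]
width: 0.0289
finger_force: 30.0
```

The rests now carry the rod. Opening partly, so the fingers stay clear of the neighbours, then going straight up.

>>> apply_moves:
  commands:
    - [0,0,0,0,0,0,33]
    - [0,0,0,0,0,0,38]
    - [0,0,0,0,0,0,45]
    - [0,0,0,0,0,0,52]
    - [0,0,0,0,0,0,52]

```text
time: 12.0
tool_pos: [0.4828, -0.203, 0.0456]
ee_rot: [3.142, -0.0, 2.998]
wrist_force: [-0.3, -0.3, 0.2]
width: 0.0487
finger_force: 0.0
```

>>> apply_moves:
  commands:
    - [0,0,0,0,0,0.005,52]
    - [0,0,0,0,0,0.02,52]
    - [0,0,0,0,0,0.05,52]
    - [0,0,0,0,0,0.09,52]
    - [0,0,0,0,0,0.14,52]

```text
time: 12.5
tool_pos: [0.4817, -0.2023, 0.1857]
ee_rot: [3.14, -0.004, 2.998]
wrist_force: [0.9, -0.7, -1.1]
width: 0.0488
finger_force: 0.0
```

```bash
python3 w.py wr4.png new_rod
python3 - <<'E'
from h import *
snap('side','side3.png'); snap('scene','scene3.png')
a=[cv2.imread('pics/side3.png')[170:340,230:390],cv2.imread('pics/scene3.png')[190:360,150:310]]
cv2.imwrite('pics/f.png',cv2.resize(np.hstack(a),None,fx=2.5,fy=2.5,interpolation=cv2.INTER_CUBIC))
E
```

```text
12.55 [ 0.4861 -0.2047  0.1974] [-3.1361  0.0143  2.9984] [-0.5061  0.0268  1.4503 -0.0001  1.6492 -1.9336] cam [ 0.4082 -0.1921  0.3648]
new_rod pt [256.3 187. ] 0.67 [ 0.4831 -0.2028  0.06  ] [ 0.4812 -0.2025  0.068 ]
new_rod mask [256.1251 182.4621] [ 0.0011 -1.    ] [242.4, 79.2, 274.6, 286.5] 0.61 mid [ 0.4855 -0.2033  0.06  ] yaw 171.7451921440711 len 0.20687697538293032
new_rod mask [295.3056 171.2865] [0.9995 0.0324] [78.3, 91.5, 512.0, 287.7] 0.45 mid [ 0.4729 -0.1633  0.06  ] yaw 79.92801233097359 len 0.4208672620154186
```

View pics/f.png

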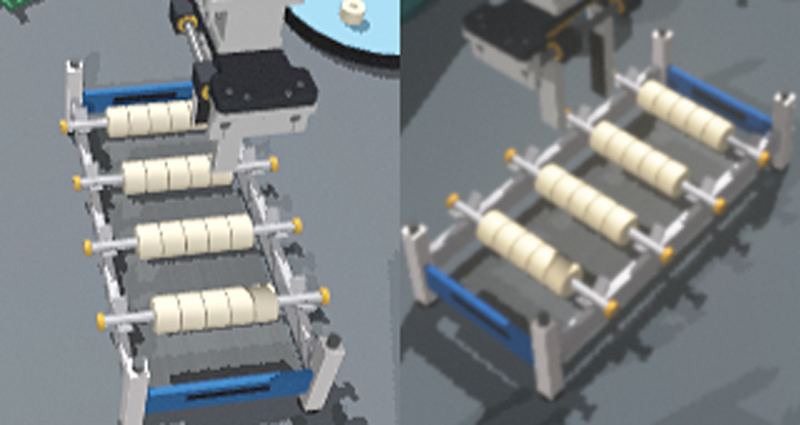

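Both views show four rods evenly spaced and seated, with the new one third from the far end. The gripper is clear above, so I'm handing in.

```bash
python3 -c "
from bench import *
print(close_job())"
```

```text
the job is handed in; nothing more can be done
None
```

The new rod lies in the free place of the frame (third from the far end), both ends down in their vee rests and parallel to the racked rods by the cameras; I handed the job in at about 12.7 s, and no verdict came back.

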